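# Pin the end stop, pack the gap and hold the wedge tight on a welding jig

## Task

Lock the end stop of the welding jig: take the index pin from its block and push it fully home through the stop's foot into the base plate. Then stand flat packers from the rack in the gap between tube and stop, one after another, upright on the base plate and flat against the stop or each other, until the wedge will close what is left, and press the wedge into it upright, tip down, until you feel it jam, before it bottoms, with the tube tight against the fence. Finish still gripping the wedge by its head and keeping it tight for the tack weld; a packer you do not need stays in the rack, and leave the other tools alone.

Things in the scene. Friction and masses are not known exactly. Their poses are not given: they have to be found in the camera images.
- base: fixed steel base plate of the jig, 315 x 110 x 20 mm, flat on the bench; origin on its underside. Its x axis runs along the jig from the fence (minus end) to the end stop (plus end), z up. Its top is 20 mm above the bench. From minus to plus along x, on its top, stand: fence, tube, open gap, end stop. Keeper bars 20 mm high flank the end stop, strips 8 mm high flank the tube.
- stop: steel end stop, L-shaped: an upright and behind it a foot with a hole; origin on the axis of that hole, on the base plate's top; axes as the base. It slides along the jig's x against only about 2 N of friction (12 mm either way); at first its hole is within 0.8 mm of the base plate's hole. With the pin in it can move at most about 2 mm.
- stop_hole (a point): mouth of the 16 mm hole through the end stop's foot, on the foot's top: foot 20 mm thick and 72 mm wide, lying on the base plate, so this point is 40 mm above the bench. The hole is 35 mm behind the back of the stop's upright and 60 mm from its gap face. The base plate's index hole under it is 16 mm across too, through the 20 mm plate, 105 mm along x from the base's origin. Axes as the base.
- stop_face (a point): middle of the upper edge of the end stop's flat upright face that bounds the gap (the upright is 25 mm thick, 72 mm wide, its top 80 mm above the bench, 60 mm above the base plate). The gap lies on its minus-x side; axes as the base. A packer or the wedge stands in the gap when it is centred on the jig's centre line (y = 0 here).
- fence: fixed upright steel fence bolted to the base plate, 90 mm wide, 70 mm high; origin at the foot of the face (on the base plate's top) against which the tube's far end bears, x axis along the jig towards the end stop. The tube is driven home against it.
- tube: loose square steel tube, 60 x 60 mm, 110 mm long, 3 mm wall, about 0.5 kg, lying on the base plate along the jig's x; origin at the middle of its underside, x along it. One end is at the fence (up to 1.3 mm off at first), the other faces the gap.
- tube_end (a point): middle of the upper edge of the tube's end at the gap, 80 mm above the bench; axes as the tube. With the tube home, the gap from here to the stop face is 20 to 32 mm wide, 60 mm deep, open above and at the sides.
- rack: fixed wooden packing rack, 160 x 88 mm, 31 mm high; origin under its middle, x axis along its length. Three slots across it, 11 mm wide and 25 mm deep, at x = -60, 0 and 60 mm, hold the two packers and the wedge upright, in any order. Slot floors 6 mm above the bench.
- wedge: loose steel taper wedge standing tip down in the rack, 102 mm tall, 28 mm wide (y), about 0.28 kg: a symmetric taper 70 mm long, thickness in x growing evenly from 2.5 mm at the tip to 23 mm, with a plain head above it. Origin at the middle of the tip, z up to the head, x across the thickness.
- wedge_head (a point): centre of the wedge's head, 86 mm above its tip; the head is a block 23 mm thick (x), 28 mm wide (y), 32 mm high. Axes as the wedge.
- pin_grip (a point): centre of the index pin's round grip, 57 mm above the pin's tip: grip 20 mm across, 30 mm high; under it a collar 24 mm across, 5 mm thick, and a shank 14.4 mm across, 37 mm long, tapering to 7 mm at the tip; 0.13 kg. It starts upright, shank down to the collar, in a drilled steel block 90 x 50 x 42 mm. Home in the stop, the collar lies on the foot and the tip is 3 mm above the bench.
- pin_tip (a point): middle of the tip of the index pin; z along the pin towards its grip.
- pliers: pliers, bystander, to be left alone; origin at its underside
- chip_hammer: chipping hammer, bystander, to be left alone; origin at its underside
- wire_brush: wire brush, bystander, to be left alone; origin at its underside
- rods: electrodes, bystander, to be left alone; origin at its underside
- coupon: steel coupon, bystander, to be left alone; origin at its underside
- cclamp: C-clamp, bystander, to be left alone; origin at its underside
- earmuffs: ear defenders, bystander, to be left alone; origin at its underside
- packer1: loose flat steel packer 1, 0.28 kg: plate 8 mm thick (x), 72 wide (y), 60 tall (z), a finger tab rising from its upper edge at the plus-y end; origin at the plate's centre without the tab. Stands upright in a rack slot, tab up. Down in the gap its upper edge is level with tube and stop, its origin 50 mm above the bench.
- packer1_tab (a point): centre of packer 1's tab, to grip it by: 8 mm thick (x), 18 mm wide (y), 30 mm high (z), 45 mm above the packer's origin and 27 mm towards plus y; axes as the packer.
- packer2: loose flat steel packer 2, 0.28 kg: plate 8 mm thick (x), 72 wide (y), 60 tall (z), a finger tab rising from its upper edge at the minus-y end; origin at the plate's centre without the tab. Stands upright in a rack slot, tab up. Down in the gap its upper edge is level with tube and stop, its origin 50 mm above the bench.
- packer2_tab (a point): centre of packer 2's tab, to grip it by: 8 mm thick (x), 18 mm wide (y), 30 mm high (z), 45 mm above the packer's origin and 27 mm towards minus y; axes as the packer. With the two packers put in the gap the same way round, their tabs stand at opposite ends, 36 mm apart, so fingers and wedge pass.
Things that resemble listed ones, but are neither listed nor needed, are in the scene too. What is shaped like the wedge but pink is not meant.

How it is judged:
On the way, in this order (a step that is already met when the one before it is completed fails the run):
1. the index pin is home through the stop's foot and the base plate (horizontal distance between pin_tip and stop_hole below 0.004 m and height (world z) of pin_tip below 0.008 m and angle between pin_tip's own z axis and vertical below 0.2 rad), for 0.2 s.
2. with the pin home, at least one packer stands on the base plate in the gap (all of step 1 and ((x of packer1 in the frame of stop_face between -0.036 and 0 m and y of packer1 in the frame of stop_face between -0.014 and 0.014 m and height (world z) of packer1 between 0.044 and 0.055 m and angle between packer1's own z axis and vertical below 0.15 rad) or (x of packer2 in the frame of stop_face between -0.036 and 0 m and y of packer2 in the frame of stop_face between -0.014 and 0.014 m and height (world z) of packer2 between 0.044 and 0.055 m and angle between packer2's own z axis and vertical below 0.15 rad))), for 0.2 s.
3. then the wedge's tip has gone down into the gap (x of wedge in the frame of stop_face between -0.036 and 0 m and y of wedge in the frame of stop_face between -0.014 and 0.014 m and height (world z) of wedge between 0.0215 and 0.07 m and angle between wedge's own z axis and vertical below 0.15 rad), for 0.1 s.
At the end, for the whole second after the job is handed in: Pin home (within 4 mm, tip under 8 mm up); each packer upright on the base plate in the gap or down in the rack; wedge upright in the gap, tip 10 mm or more in but off the bottom, gripped with over 3 N; tube on fence with over 3 N, wedge or packer on the stop with over 2 N (all of step 1 and all of step 3 and ((x of packer1 in the frame of stop_face between -0.036 and 0 m and y of packer1 in the frame of stop_face between -0.014 and 0.014 m and height (world z) of packer1 between 0.044 and 0.055 m and angle between packer1's own z axis and vertical below 0.15 rad) or (x of packer1 in the frame of rack between -0.075 and 0.075 m and y of packer1 in the frame of rack between -0.012 and 0.012 m and height (world z) of packer1 below 0.041 m)) and ((x of packer2 in the frame of stop_face between -0.036 and 0 m and y of packer2 in the frame of stop_face between -0.014 and 0.014 m and height (world z) of packer2 between 0.044 and 0.055 m and angle between packer2's own z axis and vertical below 0.15 rad) or (x of packer2 in the frame of rack between -0.075 and 0.075 m and y of packer2 in the frame of rack between -0.012 and 0.012 m and height (world z) of packer2 below 0.041 m))); the arm keeps its last pose, push and grip.
It fails at once if a bystanding tool, clamp, coupon, rods or ear defenders shifted by more than 30 mm (distance of any of pliers, chip_hammer, wire_brush, rods, coupon, cclamp, earmuffs from where it was at the start of the episode above 0.03 m).
It also fails if it takes over 72 s, if anything falls off the work surface, if the arm or the gripper's body presses on something with over 40 N, if the wrist force passes 120 N, or if a joint passes its speed limit or range.

## Robot

A 6-joint arm with a two-finger parallel gripper is mounted at the origin on the work surface. World frame = base frame: x ahead of the robot, y to its left, z up, the work surface at z = 0. Lengths are in m, angles in rad, forces in N, time in s.
With the tool pointing down it reaches from about 0.275 to 0.875 m from the base axis. Payload 12.5 kg.
Tool frame: the origin (TCP) lies on the centre line of the jaws, within the pads' length; the fingertips stand r.finger_overhang ahead of it and the grasp point (between the pads) lies 3 mm ahead of it (r.finger_overhang is the distance from the TCP to the fingertips, in m); z points along the fingers, y is the line along which they close (so a half turn about z gives the same grasp; the last joint's range is limited). The gripper opens to 85 mm and grips with 20 to 120 N. Pads are 22 mm wide; open, the fingers measure 114 mm over their backs; the gripper's body (76 mm by 85 mm) begins 54 mm behind the grasp point. The pads swing forward as they close: fully open they stand 13 mm farther back than shut.
Start: joints at [-1.304, 0.351, 1.652, -0, 1.139, -0.085], TCP at [0.19, -0.516, 0.253] pointing down, gripper open.
Joint ranges: [-2.75, 2.75], [-0.79, 2.1], [0.01, 2.65], [-1.57, 4.71], [0.07, 3.14], [-2.87, 2.87]. Speed limits (rad/s): [2.22, 2.22, 2.79, 3.14, 3.14, 3.14].

## Interface

Orientations are given as a unit quaternion [x, y, z, w].
In Python, from cell import r, optics gives the robot as it stands. The module is installed in compiled form; this text tells all that it offers. Calls block until the motion is done:
- r.move_to(position, orientation): joint-space move of the TCP to a pose.
- r.move_linear(position, rot=None, vel=0.15): straight line of the TCP; rot=None keeps the orientation; vel is the mean speed in m/s.
- r.set_joints(angles): joint-space move.
- r.set_gripper(opening, squeeze=None): opening from 0.0 (shut) to 1.0 (fully open); squeeze is the grip in N (None keeps the last); returns when the fingers have stopped.
- r.sleep(seconds).
- r.inverse_kinematics(position, orientation): joint angles nearest the present ones, or None.
- optics.get_image(name): name is "side" or "top" or "wrist"; returns a dict with "pixels" (400x640x3 uint8, red, green, blue), "depth" (400x640 float32, m along the optical axis (not along the pixel's ray), 0 where there is no reading), "fx", "fy", "cx", "cy" (pixels), "camera_from_world" (4x4, takes a point from world to camera coordinates); the wrist camera has in their place "mount" (4x4, takes a point from camera to tool coordinates, whose origin is the TCP and whose axes are the flange's). Camera axes: x right, y down, z forward; pixel columns grow to the right and rows downward; lengths in m; the calibration is good to about 2 mm. The wrist camera is an equidistant fisheye: a pixel r from the principal point sees the ray r / f radians off the axis. A picture is of the moment at which its call begins: read the wrist's pose just before it.
A pose or a line that the arm cannot do raises r.PlanningError and nothing moves.
- r.hand_in(): hands the job in; it is judged then, once.
Readings, each from a call of its own:
- r.current_t(): time.
- r.current_q(): joint angles.
- r.current_qvel(): joint speeds.
- r.current_effort(): joint torques, N m.
- r.current_tool_pos(): TCP position.
- r.current_ee_rot(): TCP orientation.
- r.current_contact_force(): force on the tool from outside, world axes, zero at the start.
- r.current_torque(): the same for the moment, N m.
- r.current_opening(): opening from 0.0 (shut) to 1.0 (fully open).
- r.current_finger_force(): force on a finger pad.
Only numpy, scipy, OpenCV 4.12 (cv2) and the standard library are available. Lean on these libraries where they do the work, as an engineer would, in place of code of your own. Each camera call takes 0.05 s, during which the arm holds its last target. There are 200 camera calls.

## Working session

There is one attempt and no reset: what is moved stays moved. The work goes in short steps, each a Python script; the robot and the scene stay as the last script left them, time stands still between calls to the robot, and variables do not carry over. Pictures are saved under pics/ and viewed, at most 10 in all, crops included, and the job is handed in when it is done.

```bash
mkdir -p pics; ls; python3 - <<'E'
from cell import r, optics
import numpy as np, cv2, pickle
d={}
for n in ("top","side"):
    im=optics.get_image(n); d[n]=im
    cv2.imwrite(f"pics/{n}0.png",im["pixels"][:,:,::-1])
    T=np.linalg.inv(im["camera_from_world"]);print(n,im["fx"],im["cx"],im["cy"],T.round(3).tolist())
pickle.dump(d,open("d0.pkl","wb"))
print(r.current_t(),r.finger_overhang,r.current_ee_rot())
E
```

```text
pics
top 464.06343946330173 321.92167597322714 195.07777074692692 [[0.067, -0.976, 0.208, 0.27], [-0.998, -0.066, 0.01, 0.025], [0.004, -0.208, -0.978, 1.528], [0.0, 0.0, 0.0, 1.0]]
side 373.51023017967196 316.61224850868723 200.40330645025378 [[-0.999, -0.031, 0.036, 0.532], [-0.048, 0.701, -0.712, 0.813], [-0.003, -0.713, -0.702, 0.852], [0.0, 0.0, 0.0, 1.0]]
0.1 0.022 [ 9.84567902e-01  1.75002096e-01 -5.78105287e-05 -5.55503363e-04]
```

View pics/top0.png

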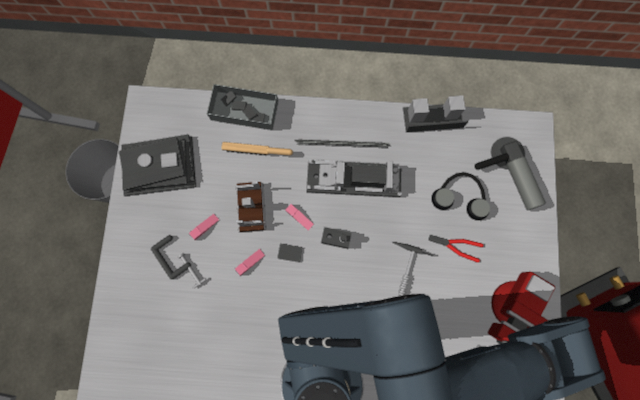

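View pics/side0.png

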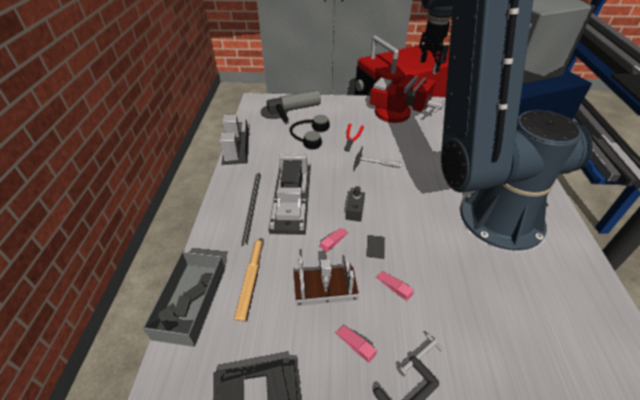

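The top view shows the jig at about (355,178), with the stop at its left end near (322,172) and the fence right, near (397,180). The rack is at (250,207), with the wedge head at about (248,203) between the packers. The pin is in its block at about (344,237). Three pink wedge decoys are at (204,226), (299,216) and (250,262), and there is a dark coupon at (290,253). The side view agrees: jig (290,195), rack (325,280), pin (357,192).

Next I'll get coarse positions and a close crop.

```bash
cat > h.py <<'E'
import numpy as np, cv2
from scipy.spatial.transform import Rotation as R
def cloud(im):
    d=im["depth"].astype(float); v,u=np.mgrid[:d.shape[0],:d.shape[1]]
    x=(u-im["cx"])/im["fx"]; y=(v-im["cy"])/im["fy"]
    if "mount" in im:
        th=np.hypot(x,y); s=np.where(th>1e-6,np.tan(np.minimum(th,1.5))/np.maximum(th,1e-9),1); x=x*s;y=y*s
    P=np.stack([x*d,y*d,d,np.ones_like(d)],-1)
    T=im["T"] if "mount" in im else np.linalg.inv(im["camera_from_world"])
    W=(P@T.T)[...,:3]; W[d<=0]=np.nan
    return W
def wrist(r,optics):
    p=np.array(r.current_tool_pos()); q=r.current_ee_rot()
    im=optics.get_image("wrist"); T=np.eye(4);T[:3,:3]=R.from_quat(q).as_matrix();T[:3,3]=p
    im["T"]=T@im["mount"]; return im
def ortho(W,rgb,x0,x1,y0,y1,res,zmin=-.02,zmax=.2):
    """image: up=+x, left=+y; highest point wins"""
    h=int((x1-x0)/res);w=int((y1-y0)/res)
    P=W.reshape(-1,3);C=rgb.reshape(-1,3)
    with np.errstate(invalid='ignore'): m=(P[:,0]>x0)&(P[:,0]<x1)&(P[:,1]>y0)&(P[:,1]<y1)&(P[:,2]<zmax)&(P[:,2]>zmin)
    P=P[m];C=C[m];o=np.argsort(P[:,2]);P=P[o];C=C[o]
    i=np.clip(((x1-P[:,0])/res).astype(int),0,h-1);j=np.clip(((y1-P[:,1])/res).astype(int),0,w-1)
    H=np.full((h,w),np.nan);I=np.zeros((h,w,3),np.uint8);H[i,j]=P[:,2];I[i,j]=C
    return H,I
def down(yaw):
    """tool z down, tool y (closing line) at angle yaw from world x"""
    c,s=np.cos(yaw),np.sin(yaw); y=np.array([c,s,0]);z=np.array([0,0,-1.]);x=np.cross(y,z)
    return R.from_matrix(np.stack([x,y,z],1)).as_quat()
E
python3 - <<'E'
from h import *; import pickle
d=pickle.load(open("d0.pkl","rb"))["top"]; W=cloud(d)
for n,(u,v) in dict(stophole=(324,172),base_c=(355,178),baseL=(308,176),baseR=(402,180),fence=(397,180),tube=(370,175),pin=(344,237),blockc=(336,238),wedge=(248,203),rack=(250,207),rackT=(250,184),rackB=(252,230),coupon=(290,253)).items(): print(n,W[v,u].round(3))
c=d["pixels"][135:275,225:425]; cv2.imwrite("pics/top_crop.png",cv2.resize(c,None,fx=4,fy=4,interpolation=cv2.INTER_CUBIC)[:,:,::-1])
E
```

```text
stophole [0.666 0.038 0.037]
base_c [ 0.641 -0.063  0.085]
baseL [0.654 0.091 0.016]
baseR [ 0.665 -0.227  0.002]
fence [ 0.656 -0.205  0.035]
tube [ 0.654 -0.11   0.083]
pin [ 0.45  -0.039  0.073]
blockc [ 0.449 -0.015  0.042]
wedge [0.531 0.267 0.111]
rack [0.53  0.27  0.049]
rackT [0.609 0.279 0.036]
rackB [0.458 0.258 0.033]
coupon [0.394 0.131 0.012]
```

View pics/top_crop.png

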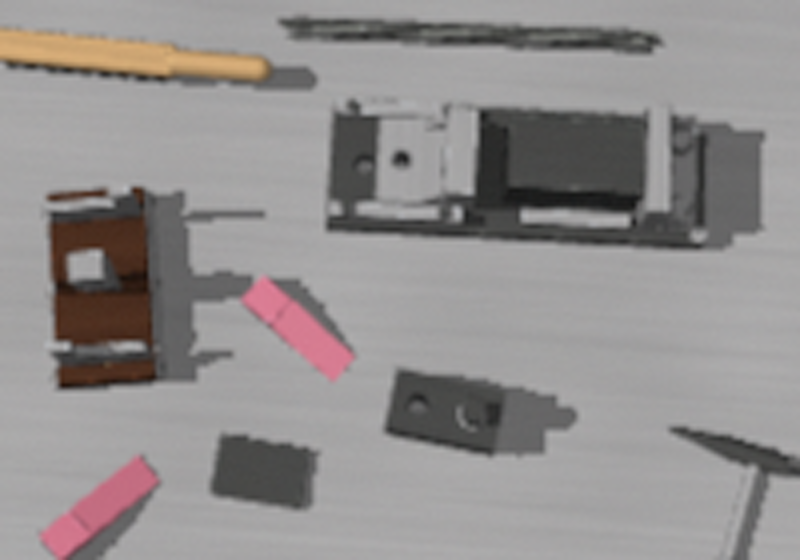

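The crop confirms the choices. The stop's hole is the one in the light foot at crop (401,158); the one at (363,160) is a spare base hole. The pin is the round grip at (475,412). The wedge is the grey head at (85,265) in the middle slot. Packers sit in the outer slots at crop y≈200 and y≈350. Next, close wrist views.

```bash
python3 - <<'E'
from cell import r, optics
from h import *; import pickle
V=[]
for p in ([.50,.25,.33],[.60,.03,.33],[.45,-.06,.33]):
    r.move_to(p,down(0)); V.append(wrist(r,optics)); print(r.current_t(),r.current_q().round(2) if hasattr(r.current_q(),'round') else r.current_q())
pickle.dump(V,open("v1.pkl","wb"))
print(V[0]["mount"].round(3).tolist(),V[0]["fx"],V[0]["cx"],V[0]["cy"])
cv2.imwrite("pics/w1.png",np.vstack([cv2.resize(v["pixels"],(480,300)) for v in V[:2]])[:,:,::-1])
E
```

```text
3.0667 [ 0.38  0.3   1.53 -0.    1.31  0.38]
4.075 [-0.03  0.38  1.42  0.    1.34 -0.03]
4.8583 [-0.23  0.1   1.78  0.    1.26 -0.23]
[[0.001, -0.959, -0.282, 0.071], [1.0, 0.001, 0.001, -0.001], [-0.0, -0.282, 0.959, -0.122], [0.0, 0.0, 0.0, 1.0]] 309.70691628693146 319.7949407262011 198.9698432837411
```

View pics/w1.png

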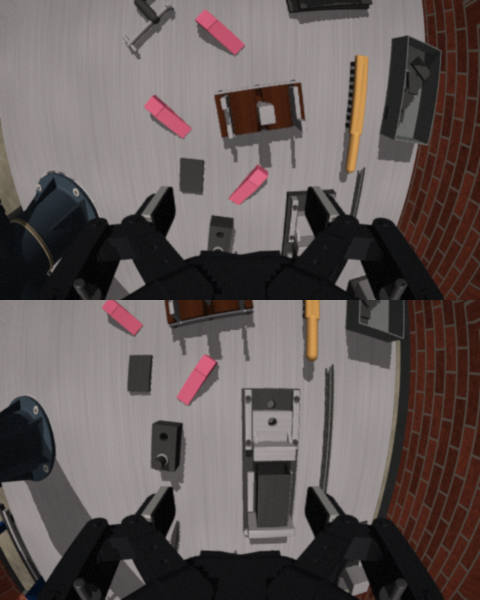

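Wrist views: rack with wedge and packers at (262,108) in the upper picture; jig with stop hole at (272,421), tube at (270,490) and pin at (163,457) in the lower. Next: orthographic maps from these views.

```bash
python3 - <<'E'
from h import *; import pickle
V=pickle.load(open("v1.pkl","rb"))
def tile(ks,x0,x1,y0,y1,res):
    Ws=np.concatenate([cloud(V[k]).reshape(-1,3) for k in ks]);C=np.concatenate([V[k]["pixels"].reshape(-1,3) for k in ks])
    H,I=ortho(Ws,C,x0,x1,y0,y1,res); return H,I
HJ,IJ=tile([1],.57,.73,-.2,.11,.0012)
HR,IR=tile([0],.43,.63,.2,.34,.0012)
HB,IB=tile([1,2],.40,.50,-.08,.04,.0012)
def sh(H,I,f=2.2):
    I=cv2.dilate(I,np.ones((2,2))); Hc=cv2.applyColorMap(np.uint8(np.clip(np.nan_to_num(H)/.12*255,0,255)),cv2.COLORMAP_JET); Hc=cv2.dilate(Hc,np.ones((2,2)))
    return np.hstack([cv2.resize(x,None,fx=f,fy=f) for x in (I[:,:,::-1],Hc)])
a=[sh(HJ,IJ,1.5),sh(HR,IR,1.8),sh(HB,IB,1.6)]
S=np.zeros((600,800,3),np.uint8)
y=0;S[:a[0].shape[0],:a[0].shape[1]]=a[0];y=a[0].shape[0]+5
S[y:y+a[1].shape[0],:a[1].shape[1]]=a[1]; S[y:y+a[2].shape[0],440:440+a[2].shape[1]]=a[2]
cv2.imwrite("pics/ortho.png",S)
def rect(P,lo,hi,x0,x1,y0,y1):
    m=(P[:,0]>x0)&(P[:,0]<x1)&(P[:,1]>y0)&(P[:,1]<y1)&(P[:,2]>lo)&(P[:,2]<hi);Q=P[m]
    (c,s,a)=cv2.minAreaRect((Q[:,:2]*1000).astype(np.float32)); return len(Q),np.round(c,1),np.round(s,1),round(a,2),'zmed',np.median(Q[:,2]).round(4),'mean',Q[:,:2].mean(0).round(4)
P0,P1,P2=[cloud(v).reshape(-1,3) for v in V]
for k,P in((1,P1),(2,P2)):
    print(k,'jig top80',rect(P,.074,.09,.57,.73,-.25,.11)); print('base+',rect(P,.014,.1,.57,.73,-.28,.12))
    print('foot',rect(P,.036,.044,.6,.7,0,.1));print('fence?',rect(P,.084,.1,.57,.73,-.28,.0))
    print('block',rect(P,.036,.046,.4,.5,-.09,.04)); print('pin',rect(P,.06,.09,.4,.5,-.09,.04))
print('rack',rect(P0,.027,.036,.4,.65,.2,.35)); 
for lo,hi,nm in((.055,.075,'edges'),(.085,.11,'tabs/head')):
    for x0,x1 in((.4,.50),(.50,.56),(.56,.65)): 
        try: print(nm,x0,rect(P0,lo,hi,x0,x1,.2,.35))
        except Exception as e: print(nm,x0,'none')
E
```

```text
1 jig top80 (4439, array([661.1, -91.8]), array([180.2,  89.9]), 89.39, 'zmed', np.float64(0.0811), 'mean', array([ 0.6592, -0.0868]))
base+ (14103, array([659.2, -64.1]), array([111.3, 314.4]), 1.1, 'zmed', np.float64(0.0415), 'mean', array([ 0.6539, -0.0406]))
foot (2744, array([653.6,  45.7]), array([92.9, 91.5]), 0.33, 'zmed', np.float64(0.0411), 'mean', array([0.6512, 0.0332]))
fence? (763, array([ 660.3, -172.4]), array([89.9, 19.8]), 0.06, 'zmed', np.float64(0.0909), 'mean', array([ 0.6602, -0.1705]))
block (1678, array([452.4, -16.2]), array([90.6, 51.6]), 82.16, 'zmed', np.float64(0.043), 'mean', array([ 0.4555, -0.0104]))
pin (213, array([450., -37.]), array([19.1, 19.4]), 28.96, 'zmed', np.float64(0.0774), 'mean', array([ 0.452 , -0.0356]))
2 jig top80 (4116, array([656.8, -91.7]), array([ 90.6, 179.7]), 1.82, 'zmed', np.float64(0.0813), 'mean', array([ 0.6566, -0.0899]))
base+ (13704, array([658.2, -63.7]), array([111.5, 315.4]), 0.86, 'zmed', np.float64(0.0417), 'mean', array([ 0.6458, -0.0495]))
foot (2260, array([653.4,  45.6]), array([94.4, 91.6]), 0.81, 'zmed', np.fl
[... 620 characters left out ...]
 np.float64(0.0669), 'mean', array([0.4803, 0.2561]))
edges 0.5 (35, array([536.4, 285.6]), array([20. ,  2.9]), 7.77, 'zmed', np.float64(0.0642), 'mean', array([0.5369, 0.2862]))
edges 0.56 (389, array([597. , 281.4]), array([ 9.8, 70.2]), 8.94, 'zmed', np.float64(0.0667), 'mean', array([0.5949, 0.2852]))
tabs/head 0.4 (117, array([474.2, 289.1]), array([ 7.9, 18.8]), 8.0, 'zmed', np.float64(0.0969), 'mean', array([0.4743, 0.2894]))
tabs/head 0.5 (504, array([539.6, 273. ]), array([24.1, 28.4]), 7.58, 'zmed', np.float64(0.1088), 'mean', array([0.539 , 0.2742]))
tabs/head 0.56 (134, array([601.1, 254.5]), array([ 8.2, 18.9]), 5.84, 'zmed', np.float64(0.0967), 'mean', array([0.6003, 0.255 ]))
```

View pics/ortho.png

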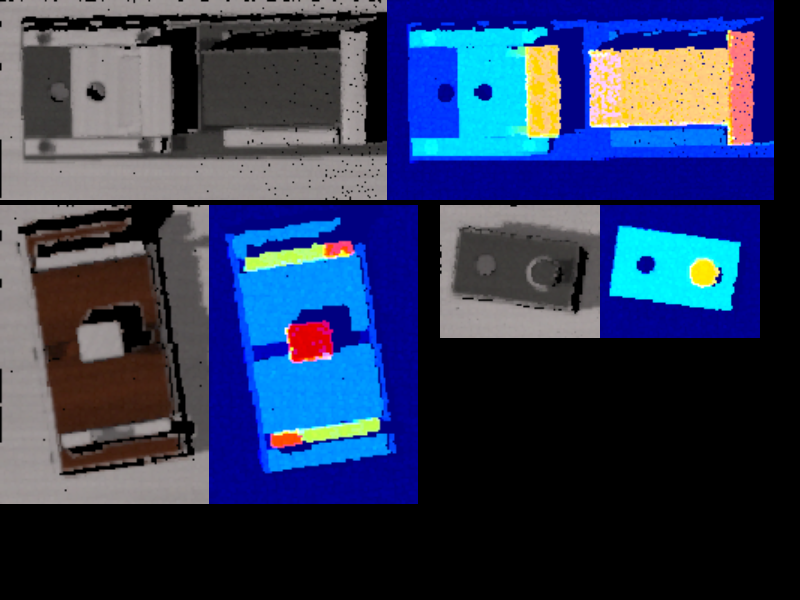

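The ortho maps show everything cleanly: stop hole at (96,91), gap between columns 172 and 203, packer tabs at opposite ends, and the wedge head in the middle slot. Next I'll fit the hole, gap edges and jig angle, and look at the pin from close by.

```bash
cat >> h.py <<'E'
def onplane(im,z):
    """world xy of each pixel's ray at height z"""
    W=cloud({**im,"depth":np.ones_like(im["depth"])}); c=im["T"][:3,3]; d=W-c
    return c+d*((z-c[2])/d[...,2])[...,None]
def hole(im,guess,z=.0405,rad=.014,thr=None):
    Q=onplane(im,z)[...,:2]; W=cloud(im); m=np.linalg.norm(Q-guess,axis=-1)<rad
    g=im["pixels"].mean(-1); t=(g[m].min()+np.percentile(g[m],85))/2
    k=m&(g<t); k=cv2.morphologyEx(k.astype(np.uint8),cv2.MORPH_OPEN,np.ones((2,2))).astype(bool)
    c,s,a=cv2.minAreaRect((Q[k]*1000).astype(np.float32)); return Q[k].mean(0).round(4),np.round(c,1),np.round(s,1),k.sum()
def edge_y(W,x0,x1,y0,y1,zlo,zhi):
    """min and max y per 4 mm x-strip of points in the box -> medians and slope (rad)"""
    P=W.reshape(-1,3); 
    with np.errstate(invalid='ignore'): P=P[(P[:,0]>x0)&(P[:,0]<x1)&(P[:,1]>y0)&(P[:,1]<y1)&(P[:,2]>zlo)&(P[:,2]<zhi)]
    xs=np.arange(x0,x1,.004); o=[]
    for a in xs:
        q=P[(P[:,0]>=a)&(P[:,0]<a+.004)]
        if len(q)>5:o.append((a+.002,q[:,1].min(),q[:,1].max()))
    o=np.array(o); return np.median(o[:,1:],0).round(4),np.polyfit(o[:,0],o[:,1],1)[0].round(4),np.polyfit(o[:,0],o[:,2],1)[0].round(4)
E
python3 - <<'E'
from cell import r, optics
from h import *; import pickle
V=pickle.load(open("v1.pkl","rb"))
r.move_to([.450,-.0375,.17],down(0)); v=wrist(r,optics); V.append(v); pickle.dump(V,open("v1.pkl","wb"))
W=cloud(v);P=W.reshape(-1,3)
m=(np.hypot(P[:,0]-.45,P[:,1]+.037)<.016)&(P[:,2]>.07)&(P[:,2]<.09)
print('pin close',m.sum(),cv2.minAreaRect((P[m][:,:2]*1000).astype(np.float32)),P[m][:,2].mean())
for k in(1,2):
    w=cloud(V[k]); print(k,'hole',hole(V[k],np.array([.657,.033])))
    print('stop',edge_y(w,.63,.69,-.04,.01,.076,.088),'tube',edge_y(w,.635,.68,-.16,-.045,.076,.086),'fence',edge_y(w,.63,.69,-.2,-.15,.087,.1))
print(r.current_t(),r.current_tool_pos())
E
```

```text
pin close 586 ((449.28021240234375, -37.338592529296875), (18.982084274291992, 19.855321884155273), 11.566256523132324) 0.07758815111314153
1 hole (array([0.6593, 0.0314]), array([659.4,  30.6]), array([14.7, 10.2]), np.int64(68))
stop (array([-0.0269, -0.0024]), np.float64(0.0362), np.float64(0.0125)) tube (array([-0.1595, -0.0529]), np.float64(-0.0028), np.float64(0.0)) fence (array([-0.1811, -0.1631]), np.float64(-0.005), np.float64(0.014))
2 hole (array([0.6583, 0.0321]), array([658.4,  31.7]), array([13.2, 13.2]), np.int64(72))
stop (array([-0.0262, -0.0027]), np.float64(0.0328), np.float64(0.0444)) tube (array([-0.1596, -0.0533]), np.float64(0.0523), np.float64(-0.0071)) fence (array([-0.1807, -0.1633]), np.float64(-0.0009), np.float64(0.0267))
5.6 [ 0.45140924 -0.03763623  0.17132002]
```

```bash
python3 - <<'E'
from cell import r, optics
from h import *; import pickle
r.move_to([.658,.032,.14],down(0)); r.sleep(.15); v=wrist(r,optics)
print(r.current_tool_pos()); 
print('hole',hole(v,np.array([.658,.032])))
W=cloud(v); print('stop',edge_y(W,.63,.69,-.045,.01,.076,.088),'tube',edge_y(W,.635,.68,-.16,-.045,.076,.086))
pickle.dump(v,open("v2.pkl","wb"))
Q=onplane(v,.0405); g=np.mgrid[.69:.625:-.0004,.06:-.0:-.0004]
# resample pixels onto plane map
from scipy.interpolate import griddata
m=(abs(Q[...,0]-.657)<.036)&(abs(Q[...,1]-.03)<.034)
I=griddata(Q[m][:,:2],v["pixels"][m].astype(float),(g[0],g[1]),method='linear',fill_value=0)
cv2.imwrite("pics/hole.png",cv2.resize(I.astype(np.uint8),None,fx=3,fy=3)[:,:,::-1])
r.move_to([.450,-.0375,.11],down(0)); r.sleep(.15); v=wrist(r,optics)
P=cloud(v).reshape(-1,3);m=(np.hypot(P[:,0]-.45,P[:,1]+.037)<.016)&(P[:,2]>.07)&(P[:,2]<.09)
print('pin close',m.sum(),cv2.minEnclosingCircle((P[m][:,:2]*1000).astype(np.float32)),cv2.minAreaRect((P[m][:,:2]*1000).astype(np.float32)),r.current_tool_pos(),r.current_t())
E
```

```text
[0.65759815 0.03138118 0.1408565 ]
hole (array([0.6576, 0.0333]), array([657.6,  33.3]), array([15.1,  9.5]), np.int64(228))
stop (array([-0.0267, -0.0016]), np.float64(-0.0046), np.float64(0.0142)) tube (array([-0.06  , -0.0526]), np.float64(0.0467), np.float64(0.0125))
pin close 1053 ((449.4267883300781, -36.99139404296875), 10.13210391998291) ((449.31793212890625, -37.07680892944336), (18.941556930541992, 19.88071632385254), 0.5600168704986572) [ 0.45100226 -0.03737912  0.11005867] 7.7833
```

View pics/hole.png

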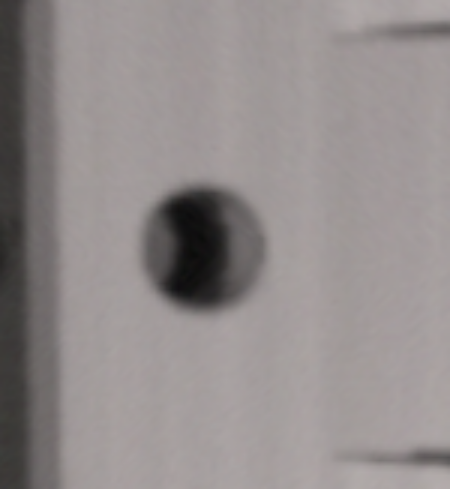

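The hole's ring spans columns 141–266 and rows 184–310, so its centre is at about (0.6571, 0.0329). Now grip the pin and carry it there.

```bash
cat >> h.py <<'E'
def goto(r,p,yaw=None,vel=.15,n=2,tol=4e-4):
    """linear move, then trim the servo's standing error in xy"""
    p=np.array(p,float); off=np.zeros(3); rot=None if yaw is None else down(yaw)
    r.move_linear(p.tolist(),rot,vel)
    for _ in range(n):
        r.sleep(.1); e=p-np.array(r.current_tool_pos()); e[2]=0
        if np.linalg.norm(e)<tol: break
        off+=e; r.move_linear((p+off).tolist(),rot,.05)
    return off
E
python3 - <<'E'
from cell import r, optics
from h import *
r.move_linear([.4494,-.037,.07],None,.1); r.sleep(.1); print('at pick',r.current_tool_pos())
r.set_gripper(0.0,80); r.sleep(.1)
p0=np.array(r.current_tool_pos()); print(p0,r.current_opening(),r.current_finger_force(),r.current_contact_force())
r.move_linear([.4494,-.037,.14],None,.2); print(r.current_contact_force())
r.move_to([.6571,.0329,.14],down(0)); off=goto(r,[.6571,.0329,.115],0)
print(off,r.current_tool_pos(),r.current_contact_force(),r.current_t())
v=wrist(r,optics); cv2.imwrite("pics/held.png",v["pixels"][150:,120:520,::-1])
E
```

```text
at pick [ 0.44983817 -0.03705986  0.07055756]
[ 0.44955185 -0.03704219  0.07033971] 0.21027016026591688 77.89752244949341 [-1.12228221 -0.00758442  6.48819651]
[-0.64257032  0.01373786 -1.10125525]
[0. 0. 0.] [0.65717012 0.0325511  0.11594659] [-0.31939706 -0.70078315 -1.44641327] 10.9667
```

View pics/held.png

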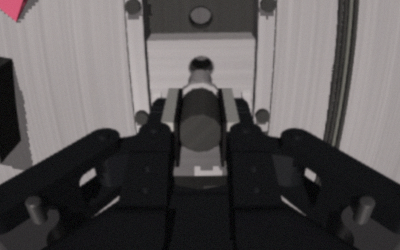

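The pin is held upright, with its tip at about (201,75) just above the hole at (201,62). I'll insert it with force monitoring.

```bash
python3 - <<'E'
from cell import r, optics
from h import *
x,y=.6570,.0332; f0=np.array(r.current_contact_force())
for z in (.105,.098,.091,.084,.078,.073,.070,.068):
    r.move_linear([x,y,z],None,.06); f=np.array(r.current_contact_force())-f0
    print(z,np.array(r.current_tool_pos()).round(4),f.round(1),round(r.current_t(),2))
    x+=np.clip(f[0]*1e-4,-5e-4,5e-4); y+=np.clip(f[1]*1e-4,-5e-4,5e-4)
    if f[2]>35: break
E
```

```text
0.105 [0.6567 0.0333 0.1045] [-0.6  0.4 -0.7] 11.33
0.098 [0.6568 0.0332 0.0975] [-0.4  0.1 -0.5] 11.6
0.091 [0.657  0.0332 0.0907] [ 1.1 -0.3 -2.3] 11.87
0.084 [0.657  0.0332 0.0836] [ 1.   0.5 -2.6] 12.13
0.078 [0.6571 0.0332 0.0776] [ 3.1 -0.3 -1.4] 12.38
0.073 [0.6572 0.0333 0.0726] [ 0.2  0.8 -1.6] 12.63
0.07 [0.6572 0.0333 0.0698] [ 0.2  0.5 -1.1] 12.88
0.068 [0.6576 0.0334 0.0684] [-0.6  0.7  3.9] 13.13
```

```bash
python3 - <<'E'
from cell import r, optics
from h import *; import pickle
r.move_linear([.6576,.0334,.0672],None,.05); print(np.array(r.current_contact_force()).round(1),r.current_tool_pos())
r.set_gripper(.5); r.move_linear([.657,.033,.15],None,.25)
r.move_to([.4742,.2892,.15],down(.157)); r.set_gripper(.45); r.sleep(.1); v=wrist(r,optics)
P=cloud(v).reshape(-1,3); m=(np.hypot(P[:,0]-.4742,P[:,1]-.2892)<.02)&(P[:,2]>.088)&(P[:,2]<.105)
c,s,a=cv2.minAreaRect((P[m][:,:2]*1000).astype(np.float32)); print('tab',c,s,a,P[m][:,2].mean(),m.sum())
t=np.array(c)/1000; 
if np.linalg.norm(t-[.4742,.2892])>.004: raise SystemExit('check')
r.move_linear([t[0],t[1],.092],None,.12); r.set_gripper(0,80); r.sleep(.1)
print(r.current_tool_pos(),r.current_opening(),r.current_finger_force())
r.move_linear([t[0],t[1],.19],None,.2); print(np.array(r.current_contact_force()).round(1))
r.move_to([.6313,-.0345,.20],down(1.5865)); goto(r,[.6313,-.0345,.18],1.5865); 
v=wrist(r,optics); pickle.dump(v,open("v3.pkl","wb")); print(r.current_tool_pos(),r.current_t())
cv2.imwrite("pics/pk1.png",v["pixels"][:,:,::-1])
E
```

```text
[-4.6 -0.8 11.9] [0.65768127 0.03335682 0.06834667]
tab (474.17401123046875, 289.94189453125) (7.434178352355957, 18.254501342773438) 9.0927095413208 0.09652482549740038 401
[0.47475346 0.29022166 0.09296617] 0.07182121759213268 78.82199764251709
[-0.8  0.1 -4.1]
[ 0.63159101 -0.03436174  0.18073593] 19.75
```

View pics/pk1.png

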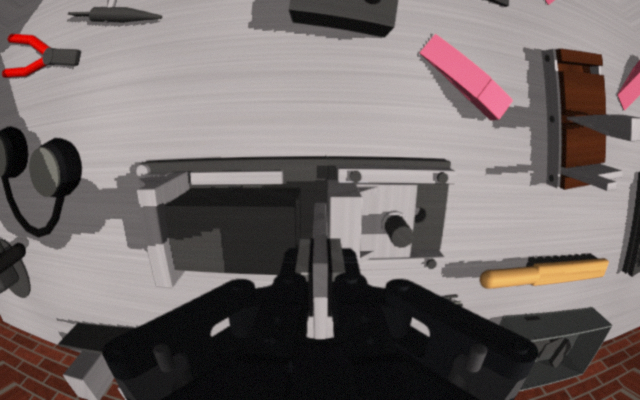

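The packer hangs edge-on at (320,230) over the gap, about columns 302–330, and the pin is home at (398,228). Now lower it, nudge it against the stop and release.

```bash
python3 - <<'E'
from cell import r, optics
from h import *; import pickle
f0=np.array(r.current_contact_force())
def st(t): 
    f=np.array(r.current_contact_force())-f0; print(t,np.array(r.current_tool_pos()).round(4),f.round(1),round(r.current_t(),2)); return f
r.move_linear([.6313,-.0345,.125],None,.12); st('in')
for z in (.115,.110,.1075,.106,.105):
    r.move_linear([.6313,-.0345,z],None,.06); f=st('dn')
    if f[2]>4: break
zz=z
for y in (-.0335,-.0325,-.0315,-.0305,-.0295,-.0285):
    r.move_linear([.6313,y,zz],None,.05); f=st('nudge')
    if abs(f[1])>4: break
r.set_gripper(.35); r.sleep(.1); st('rel')
r.move_linear([.6313,y,.17],None,.2); v=wrist(r,optics); pickle.dump(v,open("v4.pkl","wb"))
P=cloud(v).reshape(-1,3)
for n,lo,hi in(('tab',.103,.12),):
    m=(abs(P[:,0]-.64)<.06)&(abs(P[:,1]+.03)<.03)&(P[:,2]>lo)&(P[:,2]<hi);print(n,m.sum(),cv2.minAreaRect((P[m][:,:2]*1000).astype(np.float32)),P[m][:,2].mean())
print('tube',edge_y(cloud(v),.635,.68,-.16,-.042,.076,.086))
E
```

```text
in [ 0.6317 -0.0346  0.1256] [-0.   1.   0.7] 20.36
dn [ 0.6312 -0.0345  0.1148] [-0.4 -0.3 -0.3] 20.68
dn [ 0.6312 -0.0345  0.1097] [-0.1  0.6 -0.2] 20.93
dn [ 0.6312 -0.0345  0.1074] [-0.2  0.6 -0.1] 21.18
dn [ 0.6315 -0.0346  0.107 ] [-4.3  0.8  7.9] 21.43
nudge [ 0.6317 -0.0338  0.107 ] [-3.3 -1.4  7.9] 21.68
nudge [ 0.6318 -0.0329  0.107 ] [-2.7 -2.1  8.7] 21.93
nudge [ 0.632  -0.0319  0.1069] [-2.2 -3.1  8.3] 22.18
nudge [ 0.632  -0.0311  0.107 ] [-1.4 -3.8  8.6] 22.43
nudge [ 0.632  -0.0302  0.1069] [-1.6 -3.1  8.9] 22.68
nudge [ 0.632  -0.0293  0.107 ] [-2.  -5.2  8. ] 22.93
rel [ 0.6313 -0.0284  0.1059] [-0.2 -0.2  2. ] 23.38
tab 357 ((631.398681640625, -29.698875427246094), (18.282602310180664, 7.074334621429443), 1.107960820198059) 0.11066029498454545
tube (array([-0.1598, -0.0634]), np.float64(0.0167), np.float64(-0.7676))
```

The first packer stands against the stop (tab at y≈−0.0297). That leaves 19–20 mm including the pin's play, and the wedge would bottom at about 20 mm, so the second packer is needed.

```bash
python3 - <<'E'
from cell import r, optics
from h import *; import pickle
r.move_linear([.6313,-.0285,.19],None,.2)
r.move_to([.6012,.2545,.15],down(.157)); r.set_gripper(.45); r.sleep(.1); v=wrist(r,optics)
P=cloud(v).reshape(-1,3); m=(np.hypot(P[:,0]-.6012,P[:,1]-.2545)<.02)&(P[:,2]>.088)&(P[:,2]<.105)
c,s,a=cv2.minAreaRect((P[m][:,:2]*1000).astype(np.float32)); print('tab',c,s,a,P[m][:,2].mean(),m.sum())
t=np.array(c)/1000
if np.linalg.norm(t-[.6012,.2545])>.004: raise SystemExit('check')
r.move_linear([t[0],t[1],.092],None,.12); r.set_gripper(0,80); r.sleep(.1)
print(r.current_tool_pos(),r.current_opening(),r.current_finger_force())
r.move_linear([t[0],t[1],.20],None,.2); print(np.array(r.current_contact_force()).round(1))
X,Y=.6853,-.0405
r.move_to([X,Y,.21],down(1.5865)); goto(r,[X,Y,.18],1.5865); 
f0=np.array(r.current_contact_force())
def st(t): 
    f=np.array(r.current_contact_force())-f0; print(t,np.array(r.current_tool_pos()).round(4),f.round(1),round(r.current_t(),2)); return f
stop=False
for z in (.155,.14,.125,.115,.110,.1075,.106,.105):
    r.move_linear([X,Y,z],None,.08); f=st('dn')
    if z>.112 and np.abs(f).max()>6: stop=True;break
    if f[2]>4: break
if not stop:
    for y in np.arange(Y+.001,-.033,.001):
        r.move_linear([X,y,z],None,.06); f=st('nudge')
        if f[1]<-6: break
    r.set_gripper(.35); r.sleep(.1); st('rel')
    r.move_linear([X,y,.19],None,.2); v=wrist(r,optics); pickle.dump(v,open("v5.pkl","wb"))
    P=cloud(v).reshape(-1,3)
    for n,x0 in(('t1',.631),('t2',.685)):
        m=(abs(P[:,0]-x0)<.02)&(abs(P[:,1]+.03)<.03)&(P[:,2]>.103)&(P[:,2]<.12);print(n,m.sum(),cv2.minAreaRect((P[m][:,:2]*1000).astype(np.float32)) if m.sum() else 0)
E
```

```text
tab (601.3106689453125, 254.64321899414062) (8.07037353515625, 18.541654586791992) 9.168291091918945 0.09646016848564871 430
[0.60190818 0.25476447 0.09304621] 0.07380762136931257 79.03276562690735
[ 0.   0.4 -3.1]
dn [ 0.6851 -0.0405  0.1543] [-0.4 -0.1  0.2] 31.16
dn [ 0.6849 -0.0405  0.1392] [-0.6 -1.8  0.8] 31.49
dn [ 0.6849 -0.0404  0.1242] [-1.2 -1.2 -0.5] 31.82
dn [ 0.685  -0.0404  0.1143] [ 0.5 -1.3 -0.5] 32.1
dn [ 0.6852 -0.0405  0.1097] [-0.3 -0.6  1.2] 32.35
dn [ 0.6852 -0.0405  0.1074] [-0.9 -0.8 -1.1] 32.6
dn [ 0.6857 -0.0405  0.1071] [-2.5 -1.5  8. ] 32.85
nudge [ 0.6857 -0.0399  0.1071] [-2.1 -3.4  7.6] 33.1
nudge [ 0.6859 -0.039   0.1071] [-1.5 -3.3  8.5] 33.35
nudge [ 0.6859 -0.0381  0.1071] [-0.9 -2.9  8.3] 33.6
nudge [ 0.686  -0.0371  0.1071] [-1.2 -4.5  8.5] 33.85
nudge [ 0.686  -0.0363  0.1071] [-0.5 -4.4  8.3] 34.1
nudge [ 0.686  -0.0357  0.1071] [-0.8 -6.3  8.7] 34.35
rel [ 0.6853 -0.0343  0.1059] [-0.5 -0.5  2.6] 34.8
t1 332 ((631.7413940429688, -29.39276695251465), (17.832448959350586, 7.223523139953613), 1.171167254447937)
t2 306 ((684.8197021484375, -36.759178161621094), (18.168668746948242, 6.9901862144470215), 0.9494121074676514)
```

Both packers are in, with tabs at opposite ends, leaving about 12 mm. Now the wedge.

```bash
python3 - <<'E'
from cell import r, optics
from h import *; import pickle
r.move_to([.5393,.2735,.17],down(.15)); r.set_gripper(.55); r.sleep(.1); v=wrist(r,optics)
P=cloud(v).reshape(-1,3); m=(np.hypot(P[:,0]-.5393,P[:,1]-.2735)<.03)&(P[:,2]>.1)&(P[:,2]<.115)
c,s,a=cv2.minAreaRect((P[m][:,:2]*1000).astype(np.float32)); print('head',c,s,a,P[m][:,2].mean(),m.sum())
t=np.array(c)/1000
if np.linalg.norm(t-[.5393,.2735])>.005: raise SystemExit('check')
r.move_linear([t[0],t[1],.097],None,.12); r.set_gripper(0,110); r.sleep(.1)
print(r.current_tool_pos(),r.current_opening(),r.current_finger_force())
r.move_linear([t[0],t[1],.22],None,.2); print(np.array(r.current_contact_force()).round(1))
X,Y=.6583,-.0475
r.move_to([X,Y,.22],down(1.5865)); goto(r,[X,Y,.195],1.5865)
v=wrist(r,optics); pickle.dump(v,open("v6.pkl","wb")); print(r.current_tool_pos(),r.current_t())
cv2.imwrite("pics/wedge.png",v["pixels"][100:,100:540,::-1])
print('tube',edge_y(cloud(v),.632,.65,-.16,-.046,.076,.086))
E
```

```text
head (539.9757690429688, 273.18487548828125) (22.81801986694336, 28.855459213256836) 9.994571685791016 0.10875926703093167 1604
[0.5401406  0.27335829 0.09811309] 0.250978953650922 107.30621764003445
[ 0.6  0.5 -3.2]
[ 0.65868588 -0.04736425  0.19595642] 41.725
tube (array([-0.1599, -0.054 ]), np.float64(0.0076), np.float64(0.0117))
```

View pics/wedge.png

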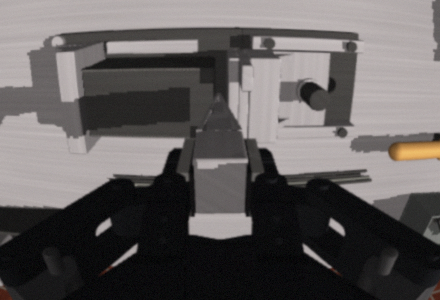

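The wedge is held upright, tip at about (219,97), over the remaining gap. The pin is home at (313,95) and the packer tab is at (247,78). Lowering it until it jams.

```bash
python3 - <<'E'
from cell import r, optics
from h import *
X,Y=.6583,-.0475
f0=np.array(r.current_contact_force())
def st(t): 
    f=np.array(r.current_contact_force())-f0; p=np.array(r.current_tool_pos()); print(t,p.round(4),'tip',round(p[2]-.092,4),f.round(1),round(r.current_t(),2)); return f
for z in np.r_[.18,.17,.163,np.arange(.158,.118,-.002)]:
    r.move_linear([X,Y,float(z)],None,.08); f=st('dn')
    if z>.16 and f[2]>10: break
    if f[2]>45 or np.linalg.norm(f)>80: break
r.sleep(.5); st('hold'); print(r.current_finger_force(),r.current_opening())
E
```

```text
dn [ 0.6579 -0.0475  0.1792] tip 0.0872 [ 0.1 -1.1 -0.1] 42.06
dn [ 0.658  -0.0475  0.1693] tip 0.0773 [ 0.3 -0.3 -0.3] 42.33
dn [ 0.6581 -0.0474  0.1625] tip 0.0705 [-0.  -0.4  0. ] 42.58
dn [ 0.6581 -0.0475  0.1577] tip 0.0657 [ 0.1 -1.1  0.6] 42.83
dn [ 0.6583 -0.0475  0.1559] tip 0.0639 [-1.2 -0.3  0.1] 43.08
dn [ 0.6582 -0.0475  0.1538] tip 0.0618 [-1.6  0.1  0.8] 43.33
dn [ 0.6582 -0.0475  0.1518] tip 0.0598 [-0.3 -0.4  0.1] 43.58
dn [ 0.6582 -0.0474  0.1498] tip 0.0578 [-1.   1.4 -0.1] 43.83
dn [ 0.6583 -0.0473  0.1478] tip 0.0558 [-0.4  0.8 -1.5] 44.08
dn [ 0.6582 -0.0475  0.1458] tip 0.0538 [ 0.4  1.8 -0.1] 44.33
dn [ 0.6583 -0.0474  0.1438] tip 0.0518 [-0.3  3.   0.1] 44.58
dn [ 0.6584 -0.0472  0.1419] tip 0.0499 [0.  4.8 0. ] 44.83
dn [ 0.6584 -0.0471  0.14  ] tip 0.048 [1.  5.7 1.9] 45.08
dn [ 0.6585 -0.0469  0.1382] tip 0.0462 [0.6 7.  1.3] 45.33
dn [ 0.6586 -0.0466  0.1363] tip 0.0443 [0.4 8.3 3.4] 45.58
dn [ 0.6588 -0.0465  0.1347] tip 0.0427 [-0.3  8.6  6.5] 45.83
dn [ 0.6591 -0.0465  0.1334] tip 0.0414 [-0.9  9.4  9.8] 46.08
dn [ 0.6595 -0.0464  0.1323] tip 0.0403 [-1.2 11.2 16.3] 46.33
dn [ 0.6598 -0.0463  0.1312] tip 0.0392 [-3.1 11.6 22.8] 46.58
dn [ 0.6601 -0.0463  0.1301] tip 0.0381 [-4.9 11.2 30. ] 46.83
dn [ 0.6605 -0.0462  0.1291] tip 0.0371 [-6.7 12.5 35.6] 47.08
dn [ 0.6609 -0.0462  0.1283] tip 0.0363 [-9.3 12.7 43.7] 47.33
dn [ 0.6613 -0.0462  0.1273] tip 0.0353 [-12.3  14.4  51.2] 47.58
hold [ 0.6613 -0.0461  0.1274] tip 0.0354 [-11.1  13.5  51.2] 48.08
115.49162864685059 0.2561019870011478
```

It jammed at about 51 N. I'll relieve the side load and check with the cameras for slip in the grip and for packer heights.

```bash
python3 - <<'E'
from cell import r, optics
from h import *
r.move_linear([.6565,-.0463,.114],None,.03); r.sleep(.3)
f=np.array(r.current_contact_force()); p=np.array(r.current_tool_pos()); print(p.round(4),f.round(1),r.current_finger_force(),round(r.current_t(),2))
v=wrist(r,optics); W=cloud(v); P=W.reshape(-1,3)
m=(abs(P[:,0]-.645)<.006)&(abs(P[:,1]-p[1])<.008)&(P[:,2]>.03)&(P[:,2]<.16)
print('wedge near face z range',m.sum(),np.percentile(P[m][:,2],[1,50,99]) if m.sum() else 0)
for n,x0 in(('t1',.631),('t2',.685)):
    k=(abs(P[:,0]-x0)<.02)&(abs(P[:,1]+.03)<.03)&(P[:,2]>.103)&(P[:,2]<.12)
    if k.sum()>20: print(n,k.sum(),cv2.minAreaRect((P[k][:,:2]*1000).astype(np.float32)),P[k][:,2].max())
s=optics.get_image("side"); cw=s["camera_from_world"]@np.r_[p,1]; u,w=[int(s[a]*cw[i]/cw[2]+s[c]) for i,(a,c) in enumerate((("fx","cx"),("fy","cy")))]
a=cv2.resize(s["pixels"][max(w-50,0):w+50,u-50:u+50],(400,400),interpolation=cv2.INTER_CUBIC)
b=v["pixels"][100:400,170:470]; b=cv2.resize(b,(400,400))
cv2.imwrite("pics/fin.png",np.hstack([a,b])[:,:,::-1])
E
```

```text
[ 0.6617 -0.0459  0.1252] [-13.5  11.2  74.4] 118.7426059701771 48.75
wedge near face z range 2384 [0.0383248  0.11433072 0.13720487]
t1 1516 ((642.2496948242188, -36.583465576171875), (21.712907791137695, 45.14056396484375), 42.728084564208984) 0.11999471216057861
```

View pics/fin.png

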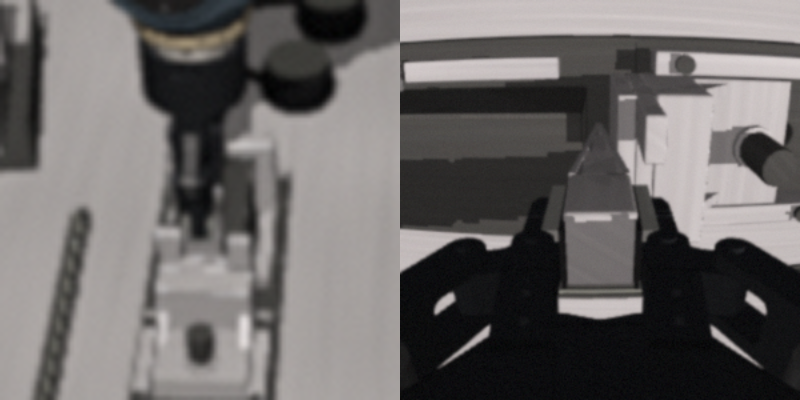

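The head top is at z≈0.137, so the tip is at about 0.034 with no slip. The wedge is upright in the gap at (600,125), the packers are on the stop side and the pin is home at (765,150). One stability check, then hand in.

```bash
python3 - <<'E'
from cell import r, optics
from h import *
for _ in range(3):
    r.sleep(.4); p=np.array(r.current_tool_pos()); f=np.array(r.current_contact_force())
    tilt=np.arccos(-R.from_quat(r.current_ee_rot()).as_matrix()[2,2]); print(p.round(4),f.round(1),round(tilt,3),r.current_finger_force(),r.current_t())
if abs(f[2])<95 and tilt<.08: print(r.hand_in())
E
```

```text
[ 0.6617 -0.0459  0.1252] [-13.3  12.   73.3] 0.016 118.74238371805106 49.25
[ 0.6617 -0.0459  0.1252] [-14.   10.9  73.5] 0.016 118.74214398941518 49.65
[ 0.6617 -0.0459  0.1252] [-12.7  11.7  74.4] 0.016 118.74265901871738 50.05
the job is handed in; nothing more can be done
None
```

The job is handed in at about 50 s (no verdict came back): the pin is home, both packers stand in the gap, and the wedge is jammed with its tip about 34 mm above the bench (14 mm off the base plate), still gripped and pressed down with about 74 N.

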